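# Turn the scoop that was put back the wrong way round

### The job

In the dark wooden rack, one of the three scoops was put back with its bowl sticking out. Draw that scoop right out, lay it flat on the table clear of the rack and let go of it; then take it by its handle and slide it bowl first, right way up, into the empty lane until it is in about as far as the others, only its handle sticking out, and let go. Leave the other two scoops, the mug and the jar where they are.

Things in the scene. Friction and masses are not known exactly. Their poses are not given: they have to be found in the camera images.
- rack: fixed low dark-wood rack on the table, 148 deep (x), 264 wide (y), 54 high. Origin on the table; x points from its open front to its back; front edge at x = -65, inner face of the closed back at x = +75. Roof 12 thick, underside 42 high, over three lanes along x, with no floor (scoops lie on the table). The front faces roughly the world's -y, the robot's right
- rack_front (a point): middle of the middle lane's mouth, 21 above the table (rack x = -65, y = 0; axes as the rack's). Lanes are centred at rack y = -80, 0, +80, each 56 wide between 24 wide dividers, one scoop in each. A rightly stored scoop has its mid-length at rack x = about -40, its bowl end at +60, 75 of handle sticking out; the misplaced one the reverse, 75 of bowl end sticking out
- scoop_mid (a point): the misplaced scoop: pale carved wood, 200 long, about 60 g, lying flat. Point at mid-length, 10 above its underside; x axis along it towards the bowl, z up. Handle x = -100 to +32: straight, 18 wide, top 18 high. Oblong open bowl x = +32 to +100: 38 wide, 26 high, sides flat and parallel from +44 to +88, walls 5, corners cut. Balances at about x = +17
- scoop_bowl_end (a point): point on the misplaced scoop at the far tip of its bowl, 10 above its underside (axes as scoop_mid)
- scoop_handle_end (a point): point on the misplaced scoop at the far end of its handle, 10 above its underside (axes as scoop_mid)
- scoop_b_mid (a point): one of the two rightly stored scoops, same shape, point and axes as scoop_mid; not to be disturbed
- scoop_c_mid (a point): the other rightly stored scoop, same shape, point and axes as scoop_mid; not to be disturbed
- mug_mid (a point): bystander: white ceramic mug, 80 across, 95 high, handle on its +y side, standing on the table. Point on its axis half-way up
- jar_mid (a point): bystander: amber glass jar with a cork stopper, 52 across, 90 high, standing on the table. Point on its axis half-way up
Mind the look-alikes: they are no part of the job. Leave any grey or pink look-alike of the part that bears scoop_mid alone.

How it is judged (in metres and radians):
On the way, in this order (a step that is already met when the one before it is completed fails the run):
1. the misplaced scoop lies flat on the table, both its ends out in front of the rack, and the fingers have let go of it (angle between scoop_mid's own z axis and vertical below 0.15 rad and height (world z) of scoop_mid below 0.018 m and x of each of scoop_bowl_end, scoop_handle_end in the frame of rack below -0.067 m and contact force between the fingers and scoop below 0.05 N and linear speed of scoop below 0.02 m/s), for 0.2 s.
2. the bowl's tip is under the roof, bowl first, while the fingers act on the handle's half of the scoop (x of scoop_bowl_end in the frame of rack above -0.06 m and x of scoop_handle_end in the frame of rack below -0.1 m and height (world z) of scoop_bowl_end below 0.04 m and contact force between the fingers and scoop above 0.2 N and x of the grasp point in the frame of scoop_mid below 0 m), for 0.1 s.
At the end, for the whole second after the job is handed in: Scoop released, at rest, flat and right way up in the empty lane: bowl inside, tip at least 95 mm behind the front edge (the others: about 125 mm), handle out, within 14 degrees of the lane; other scoops within 20 mm, mug and jar within 30 mm of where they were (angle between scoop_mid's own z axis and vertical below 0.15 rad and height (world z) of scoop_mid below 0.018 m and x of scoop_bowl_end in the frame of rack above 0.03 m and x of scoop_handle_end in the frame of rack below -0.09 m and y of scoop_mid in the frame of rack between -0.115 and 0.115 m and angle between the x axis of scoop_mid and the x axis of rack, either way round below 0.25 rad and linear speed of scoop below 0.02 m/s and distance of each of scoop_b_mid, scoop_c_mid from where it was at the start of the episode below 0.02 m and distance of each of mug_mid, jar_mid from where it was at the start of the episode below 0.03 m); the robot touches nothing.
It fails at once if another scoop is shifted by more than 20 mm (distance of any of scoop_b_mid, scoop_c_mid from where it was at the start of the episode above 0.02 m).
It fails at once if the mug or the jar is shifted by more than 30 mm (distance of any of mug_mid, jar_mid from where it was at the start of the episode above 0.03 m).
It also fails if it takes over 72 s, if anything falls off the work surface, if the arm or the gripper's body presses on something with over 40 N, if the wrist force passes 120 N, or if a joint passes its speed limit or range.

### The arm

A 6-joint arm with a two-finger parallel gripper is mounted at the origin on the work surface. World frame = base frame: x ahead of the robot, y to its left, z up, the work surface at z = 0. Lengths are in mm, angles in rad, forces in N, time in s.
With the tool pointing down it reaches from about 300 to 775 mm from the base axis. Payload 14.6 kg.
Tool frame: the origin (TCP) lies on the centre line of the jaws, within the pads' length; the fingertips stand 19 mm ahead of it and the grasp point (between the pads) is the TCP (bot.tip_reach is the distance from the TCP to the fingertips, in mm); y points along the fingers, x is the direction in which the jaws open and shut, and the axes are right-handed (so a half turn about y gives the same grasp; the last joint's range is limited). The gripper opens to 85 mm and grips with 20 to 120 N. Pads are 22 mm wide; open, the fingers measure 114 mm over their backs; the gripper's body (76 mm by 85 mm) begins 54 mm behind the grasp point. The pads swing forward as they close: fully open they stand 13 mm farther back than shut.
Start: joints at [1.058, 0.3, 1.521, -0, 1.321, -0.067], TCP at [237.145, 496.238, 250.281] pointing down, gripper open.
Joint ranges: [-3.03, 3.03], [-0.79, 2.21], [0.23, 2.52], [-1.04, 4.18], [0, 3.07], [-2.55, 2.55]. Speed limits (rad/s): [2.22, 2.22, 2.57, 3.14, 3.14, 3.14].

### API

Orientations are given as a unit quaternion [w, x, y, z].
In Python, from rig import bot gives the robot as it stands. Calls block until the motion is done:
- bot.move_to(position, orientation): joint-space move of the TCP to a pose.
- bot.servo_line(position, attitude=None, speed=150, until_force=None): straight line of the TCP; attitude=None keeps the orientation; speed is the mean speed in mm/s. With until_force (N) it stops when the force on the tool has changed by that much, and returns True; else False.
- bot.move_joints(angles): joint-space move.
- bot.move_gripper(opening, grip_force=None): finger opening in mm; grip_force is the grip in N (None keeps the last); returns when the fingers have stopped.
- bot.dwell(seconds).
- bot.ik(position, orientation): joint angles nearest the present ones, or None.
- bot.read_state(): the state.
- bot.read_camera(name): name is "side" or "top"; returns a dict with "image" (384x512x3 uint8, blue, green, red), "depth" (384x512 float32, mm along the optical axis (not along the pixel's ray), 0 where there is no reading), "fovy" (degrees; the focal length in pixels is half the picture's height over the tangent of half this angle, whatever the lens; pixels are square), "cx", "cy" (the principal point, pixels), "k1" (the pictures are not rectified: a ray, as slopes to the right and down, at radius r is drawn at 1 + k1 r^2 times it, then the intrinsics apply), "eye" and "attitude" of the camera in the world. Camera axes: x right, y down, z forward; pixel columns grow to the right and rows downward; lengths in mm; the calibration is good to about 2 mm. A picture is of the moment at which its call begins.
A pose or a line that the arm cannot do raises bot.MotionError and nothing moves.
- bot.finish_job(): hands the job in, once; it reports no verdict.
The state is a dict: "clock": time; "joint_positions": joint angles; "qvel": joint speeds; "effort": joint torques, N m; "ee_pos": TCP position; "tool_rot": TCP orientation; "ft_force": force on the tool from outside, world axes, zero at the start; "moment": the same for the moment, N m; "grip_width": finger opening in mm.
Only numpy, scipy, OpenCV 4.12 (cv2) and the standard library are available. Lean on these libraries where they do the work, as an engineer would, in place of code of your own. Each camera call takes 0.05 s, during which the arm holds its last target.

## Working session

There is one attempt and no reset: what is moved stays moved. The work goes in short steps, each a Python script; the robot and the scene stay as the last script left them, time stands still between calls to the robot, and variables do not carry over. Pictures are saved under pics/ and viewed, and the job is handed in when it is done.

```bash
ls; mkdir -p pics; python3 - <<'E'
from rig import bot
import cv2,numpy as np
for n in("top","side"):
    c=bot.read_camera(n); cv2.imwrite(f"pics/{n}0.png",c["image"]); np.savez(f"pics/{n}0.npz",**c)
    print(n,{k:c[k] for k in c if k not in("image","depth")})
s=bot.read_state();print(s["clock"],s["ee_pos"],s["tool_rot"],s["grip_width"])
E
```

```text
pics
top {'fovy': 55.56063632802093, 'cx': 259.8303333071576, 'cy': 185.73672004400797, 'k1': -0.085335546767702, 'eye': array([ 396.07959669,   16.43079603, 1172.77990745]), 'attitude': array([ 0.02858605, -0.70356585,  0.70916122, -0.03561325])}
side {'fovy': 42.80083001001175, 'cx': 250.6735464305869, 'cy': 194.96318159686794, 'k1': 0.02964708884631618, 'eye': array([-237.07356065, -802.29041766,  897.94532082]), 'attitude': array([-0.42238098,  0.83480155, -0.31397079,  0.16162614])}
0.1 [237.06424076 496.08877269 249.77938   ] [-0.59800198  0.59833338  0.37678063 -0.37739523] 85.27860158653384
```

View pics/top0.png

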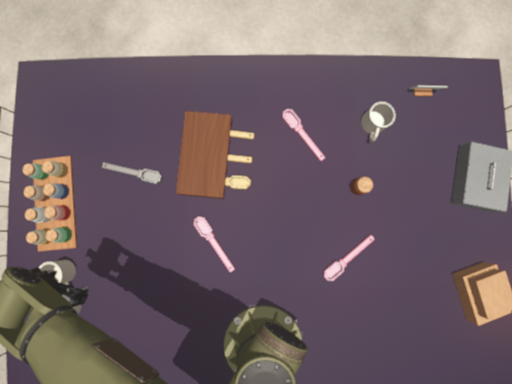

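View pics/side0.png

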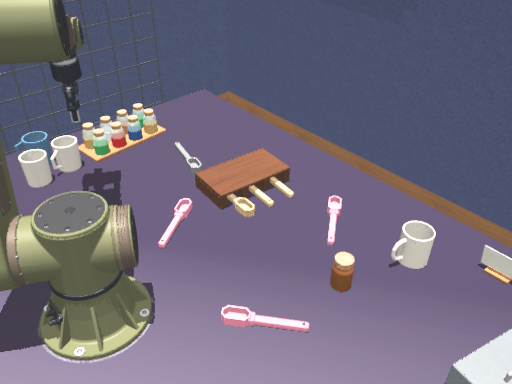

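The top view shows the rack at about (205,155) with its mouth facing right. Two handles stick out at (242,134) and (240,158), and the misplaced bowl at (238,183), on the robot's side. The pink and grey look-alikes lie elsewhere. Next I'll measure.

```bash
cat > h.py <<'E'
import numpy as np,cv2
from scipy.spatial.transform import Rotation as R
def Rq(q): return R.from_quat([q[1],q[2],q[3],q[0]])
def cast(c,px,z):
    """pixels Nx2 -> world points at height z (scalar or array)"""
    px=np.atleast_2d(np.asarray(px,float)); H=c["image"].shape[0]
    f=H/2/np.tan(np.radians(float(c["fovy"]))/2)
    K=np.array([[f,0,float(c["cx"])],[0,f,float(c["cy"])],[0,0,1]])
    u=cv2.undistortPoints(px[:,None],K,np.array([float(c["k1"]),0,0,0])).reshape(-1,2)
    d=Rq(c["attitude"]).apply(np.c_[u,np.ones(len(u))]); e=np.asarray(c["eye"])
    return e+d*((z-e[2])/d[:,2])[:,None]
def proj(c,P):
    H=c["image"].shape[0]; f=H/2/np.tan(np.radians(float(c["fovy"]))/2)
    v=Rq(c["attitude"]).inv().apply(np.atleast_2d(P)-np.asarray(c["eye"])); s=v[:,:2]/v[:,2:]
    s=s*(1+float(c["k1"])*(s**2).sum(1))[:,None]
    return s*f+[float(c["cx"]),float(c["cy"])]
def woodmask(c):
    h=cv2.cvtColor(c["image"],cv2.COLOR_BGR2HSV)
    return cv2.inRange(h,(14,40,140),(32,190,255))
def rackmask(c):
    h=cv2.cvtColor(c["image"],cv2.COLOR_BGR2HSV)
    return cv2.inRange(h,(0,110,30),(14,255,130))|cv2.inRange(h,(172,110,30),(180,255,130))
def blobs(m,amin=20):
    n,l,s,ce=cv2.connectedComponentsWithStats(m)
    return [(s[i],ce[i],l==i) for i in range(1,n) if s[i][4]>=amin]
E
python3 - <<'E'
from h import *
for n in("top","side"):
    c=dict(np.load(f"pics/{n}0.npz"))
    im=c["image"]
    x0,y0,x1,y1=(165,95,270,215) if n=="top" else (180,140,310,225)
    cv2.imwrite(f"pics/{n}0z.png",cv2.resize(im[y0:y1,x0:x1],None,fx=6 if n=="top" else 6,fy=5,interpolation=cv2.INTER_NEAREST) if 0 else cv2.resize(im[y0:y1,x0:x1],None,fx=5,fy=5,interpolation=cv2.INTER_CUBIC))
    for nm,m,z in(("wood",woodmask(c),14),("rack",rackmask(c),54)):
        for s,ce,l in blobs(m,40):
            print(n,nm,s,ce.round(1),cast(c,ce,z).round(1))
            if nm=="rack" and s[4]>1500:
                cn=max(cv2.findContours(l.astype(np.uint8),0,1)[0],key=cv2.contourArea)
                w=cast(c,cn.reshape(-1,2),54)[:,:2].astype(np.float32)
                r=cv2.minAreaRect(w);print(r,cv2.boxPoints(r))
E
```

```text
top wood [229 130  25   9 168] [241.2 134.2] [[669.7  63.5  14. ]]
top wood [227 154  25   9 171] [239.1 158.3] [[590.8  70.3  14. ]]
top wood [  23  157   52   93 2249] [ 49.8 202.7] [[451.2 689.4  14. ]]
top wood [224 175  27  14 306] [237.3 181.6] [[515.3  76.2  14. ]]
top wood [357 177  16  16 186] [364.3 184.5] [[ 503.  -332.7   14. ]]
top wood [ 25 209  13  11 107] [ 30.4 214. ] [[414.4 755.5  14. ]]
top wood [ 463  265   49   60 1656] [490.7 294.4] [[ 138.7 -748.4   14. ]]
top wood [  0 278  50  44 602] [ 15.7 299. ] [[138.1 800.5  14. ]]
top wood [237 308  18  24  94] [245.5 317.4] [[88.8 52.7 14. ]]
top wood [292 324   9  15  52] [296.8 330.8] [[  45.  -107.2   14. ]]
top wood [225 340   9  17  80] [229.1 348.3] [[ -7.  104.5  14. ]]
top wood [274 342  16  17 148] [281.8 350.2] [[-14.7 -59.8  14. ]]
top wood [236 358  58  26 160] [265.2 365.3] [[-61.2  -7.5  14. ]]
top rack [351 178  13  16  90] [355.  187.2] [[ 491.2 -290.9   54. ]]
top rack [ 63 206   7  13  53] [ 66.3 211.9] [[420.3 610.6  54. ]]
top rack [454 263  37  61 533] [466.9 289.6] [[ 166.2 -641.4   54. ]]
top ra
[... 481 characters left out ...]
e wood [   6  191  102   72 1711] [ 36.7 236.3] [[ -0.6 339.5  14. ]]
side wood [227 193  28  24 295] [241.9 204.8] [[511.1  80.7  14. ]]
side wood [  94  205   38   48 1000] [115.3 229.7] [[172.2 224.6  14. ]]
side wood [335 252  19  17 135] [343.7 259.6] [[ 557.9 -269.6   14. ]]
side wood [485 268  24  14  71] [496.5 274.8] [[ 802.9 -553.    14. ]]
side wood [ 91 307   7  24  40] [ 93.9 319.5] [[-17.3 -24.   14. ]]
side wood [  44  321  102   37 1310] [ 96.1 342. ] [[-42. -83.  14.]]
side rack [196 168  94  40 573] [234.5 187.9] [[514.1 118.   54. ]]
side rack [432 201  18  10  69] [439.3 206.1] [[ 894.2 -329.4   54. ]]
side rack [331 270  22  22 309] [340.6 281.5] [[ 459.2 -336.6   54. ]]
```

```bash
python3 - <<'E'
from h import *
c=dict(np.load("pics/top0.npz"))
h=cv2.cvtColor(c["image"],cv2.COLOR_BGR2HSV)
print(h[150,195:228:4].tolist(), h[240,220].tolist(),h[183,228:252:3].tolist())
E
```

```text
[[10, 134, 146], [11, 135, 147], [11, 134, 148], [11, 136, 146], [11, 134, 150], [11, 134, 146], [11, 134, 146], [11, 133, 153], [10, 131, 128]] [150, 48, 96] [[21, 75, 246], [21, 83, 231], [21, 79, 251], [21, 78, 251], [22, 77, 251], [22, 76, 251], [21, 77, 251], [19, 83, 225]]
```

View pics/top0z.png

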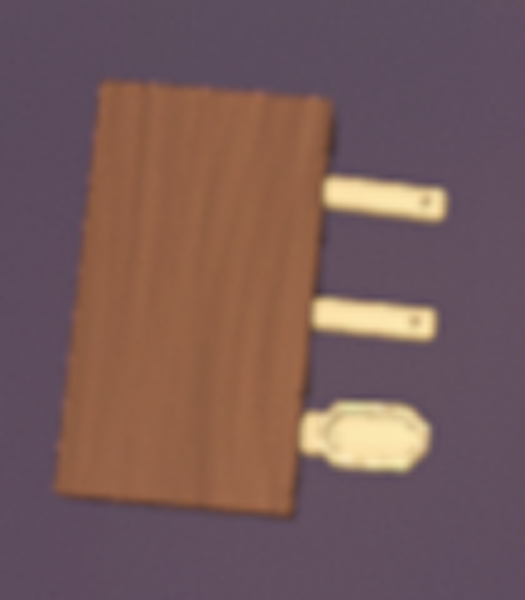

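View pics/side0z.png

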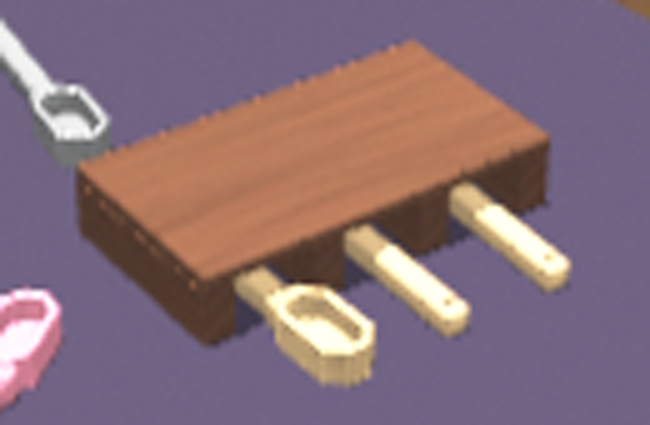

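```bash
cat >> h.py <<'E'
def rackpose(c):
    h=cv2.cvtColor(c["image"],cv2.COLOR_BGR2HSV)
    m=cv2.inRange(h,(5,90,70),(15,200,200)); m[:,:165]=0;m[:,262:]=0;m[:90]=0;m[215:]=0
    s,ce,l=max(blobs(m),key=lambda b:b[0][4])
    cn=max(cv2.findContours(l.astype(np.uint8),0,1)[0],key=cv2.contourArea).reshape(-1,2)
    w=cast(c,cn,54)[:,:2].astype(np.float32); r=cv2.minAreaRect(w); b=cv2.boxPoints(r)
    e=[b[1]-b[0],b[2]-b[1]]; L=max(e,key=np.linalg.norm); yx=L/np.linalg.norm(L)
    if yx[0]>0: yx=-yx           # rack y ~ world -x
    X=np.array([-yx[1],yx[0]])*-1 # x = y rotated -90deg
    X=np.array([yx[1],-yx[0]])
    o=np.array(r[0])-5*X          # rect centre at rack x = +9 -> mean(-65,83)
    o=np.array(r[0])-9*X
    return o,X,yx,r
E
python3 - <<'E'
from h import *
c=dict(np.load("pics/top0.npz"))
o,X,Y,r=rackpose(c);print(o,X,Y,r, np.degrees(np.arctan2(X[1],X[0])))
m=woodmask(c)
for s,ce,l in blobs(m,100):
    if not(220<ce[0]<260 and ce[1]<200):continue
    px=np.argwhere(l)[:,::-1].astype(float)
    w=cast(c,px,18)[:,:2]; q=w-o
    rx,ry=q@X,q@Y
    print(ce,rx.min(),rx.max(),ry.min(),ry.max(), ry.mean())
    # axis fit : columns in rack x
    for a in range(-150,-60,8):
        k=(rx>=a)&(rx<a+8)
        if k.sum()>4: print("   ",a+4,ry[k].min().round(1),ry[k].max().round(1),ry[k].mean().round(1))
# side check
c=dict(np.load("pics/side0.npz")); m=woodmask(c)
for s,ce,l in blobs(m,100):
    if not(225<ce[0]<300 and 170<ce[1]<230):continue
    px=np.argwhere(l)[:,::-1].astype(float)
    q=cast(c,px,16)[:,:2]-o; print("side",(q@X).min(),(q@X).max(),(q@Y).min(),(q@Y).max(),(q@Y).mean())
from rig import bot
P=lambda a,b,z:np.r_[o+a*X+b*Y,z]
for a in(-103,-250,-300):print(P(a,80,20))
E
```

```text
[598.587547   168.54049015] [0.09728075 0.99525696] [-0.99525696  0.09728075] ((599.4630737304688, 177.497802734375), (150.3791046142578, 264.772216796875), 84.41739654541016) 84.41739
[241.16666667 134.19642857] -137.04772709989075 -57.701626500037605 -91.44275046733569 -68.38627779502957 -80.03379413482764
    -138 -87.4 -71.0 -79.2
    -130 -90.4 -70.1 -79.4
    -122 -89.8 -69.5 -80.6
    -114 -88.9 -68.7 -78.0
    -106 -88.3 -68.4 -79.9
    -98 -90.8 -70.5 -79.6
    -90 -90.2 -69.9 -81.1
    -82 -89.3 -69.6 -79.3
    -74 -91.4 -71.7 -81.6
    -66 -91.2 -70.9 -80.1
    -58 -90.6 -73.9 -82.2
[239.13450292 158.25146199] -137.79030483602767 -59.035284751874606 -12.573366725067999 10.094692108830916 -1.1762508703601322
    -138 -8.6 7.8 1.1
    -130 -11.6 8.4 -2.6
    -122 -10.7 9.2 0.3
    -114 -10.1 9.8 -1.2
    -106 -12.2 10.1 -0.2
    -98 -11.9 8.0 -2.8
    -90 -11.1 8.9 -0.2
    -82 -10.5 9.5 -1.3
    -74 -12.6 9.7 -0.8
    -66 -12.3 7.7 -2.3
    -58 -8.2 4.7 -1.7
[237.3496732  181.63398693] -141.08020963440305 -57.71717228461644 52.391477242298876 96.10589942705302 74.31531945127455
    -138 62.6 85.2 74.0
    -130 53.9 92.4 73.0
    -122 54.2 93.0 74.4
    -114 54.7 93.8 73.4
    -106 52.4 94.4 74.5
    -98 53.0 95.2 74.0
    -90 53.5 95.8 74.9
    -82 54.4 96.1 73.6
    -74 61.6 87.7 75.8
    -66 62.2 88.6 74.6
    -58 66.3 85.7 77.7
side -152.38890623077629 -31.77310758483334 -89.46808910007165 -56.73648642809442 -70.264287983237
side -152.71129487517112 -31.62150156035817 -9.185183718823865 20.646943153474634 8.880359214726159
side -155.08042511397628 -31.710019582538646 48.62480848909699 106.47838289304666 79.94894121724302
[508.94706982  73.81148291  20.        ]
[494.6468007  -72.49128962  20.        ]
[ 489.78276223 -122.25413752   20.        ]
```

```bash
cat >> h.py <<'E'
O=np.array([598.59,168.54]); X=np.array([0.09728,0.99526]); Y=np.array([-0.99526,0.09728])
def P(a,b,z): return np.r_[O+a*X+b*Y,z]
def quat(jaw):
    """tool down, jaw axis = +-jaw (2-vector); choose half-turn with smaller last joint"""
    out=[]
    for s in(1,-1):
        x=np.r_[s*np.asarray(jaw)/np.linalg.norm(jaw),0]; y=np.array([0,0,-1.]); z=np.cross(x,y)
        q=R.from_matrix(np.c_[x,y,z]).as_quat(); out.append(np.r_[q[3],q[:3]])
    return out
def pick(bot,pts,jaw):
    best=None
    for q in quat(jaw):
        js=[bot.ik(p,q) for p in pts]
        if any(j is None for j in js): continue
        w=max(abs(j[5]) for j in js)
        if best is None or w<best[0]: best=(w,q)
    return best[1]
E
python3 - <<'E'
from h import *
from rig import bot
s=bot.read_state(); print(Rq(s["tool_rot"]).as_matrix().round(2).tolist(), bot.tip_reach)
q=pick(bot,[P(-106,75,120),P(-106,75,23),P(-275,75,23)],Y); print(q,bot.ik(P(-106,75,120),q))
bot.move_to(P(-106,75,120),q)
bot.move_gripper(66,25)
print(bot.tip_reach)
print(bot.servo_line(P(-106,75,24),speed=80,until_force=8))
s=bot.read_state();print(s["clock"],s["ee_pos"],P(-106,75,24),s["ft_force"])
c=bot.read_camera("side");cv2.imwrite("pics/side1.png",cv2.resize(c["image"][120:280,140:400],None,fx=3,fy=3))
E
```

```text
[[0.43, -0.0, -0.9], [0.9, -0.0, 0.43], [-0.0, -1.0, 0.0]] 19.0
[-0.70626785  0.70626785 -0.03443443  0.03443443] [ 6.54393678e-02  3.80171865e-01  1.74212951e+00 -4.44089210e-16
  1.01929128e+00  1.62873171e-01]
19.0
False
3.6833 [513.89708683  70.37575384  24.46263001] [513.63382  70.33844  24.     ] [ 0.22749948 -0.96489037 -0.35235291]
```

View pics/side1.png

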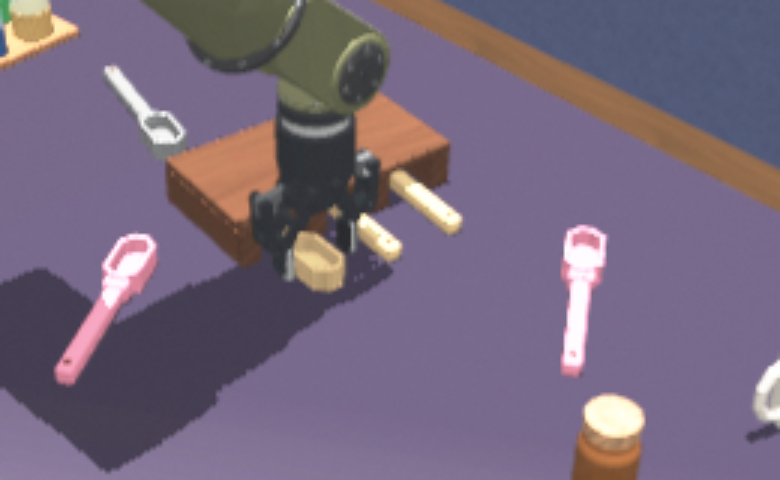

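The fingers straddle the bowl at about (315,255) and clear the next handle. Now I'll close and pull.

```bash
python3 - <<'E'
from h import *
from rig import bot
bot.move_gripper(25,30)
s=bot.read_state();print(s["grip_width"],s["ft_force"])
print(bot.servo_line(P(-276,75,24.5),speed=70,until_force=25))
s=bot.read_state();print(s["grip_width"],s["ft_force"],s["ee_pos"])
bot.move_gripper(66)
bot.dwell(0.4)
bot.servo_line(P(-276,75,130),speed=120)
# get out of the way of the view
q=s["tool_rot"]
bot.move_to(P(-200,260,200),q)
bot.dwell(.3)
for n in("top","side"):
    c=bot.read_camera(n); cv2.imwrite(f"pics/{n}2.png",c["image"]); np.savez(f"pics/{n}2.npz",**c)
print(bot.read_state()["clock"])
E
```

```text
37.14383367183285 [-0.6574716   0.08164371  5.60778854]
False
37.365833403980304 [0.42033532 0.28871089 2.62304726] [497.02794166 -98.80964299  24.43172934]
9.7583
```

View pics/top2.png

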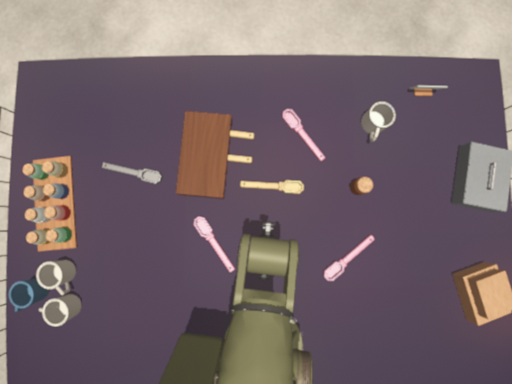

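View pics/side2.png

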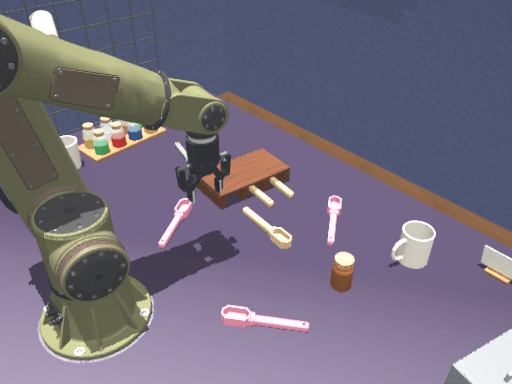

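The scoop lies flat and clear at (241–303,186), with its bowl pointing away from the rack. It needs a 180° turn, and joint 6 can't do that in one grasp (0.16 ± π is outside its range). I'll turn it in two stages: pick up, turn 90°, lay down, then regrasp by the handle.

```bash
cat >> h.py <<'E'
def scoop(c,box):
    """pose of the loose scoop from the top camera: handle centreline at z=18, ends"""
    m=woodmask(c); k=np.zeros_like(m); x0,y0,x1,y1=box; k[y0:y1,x0:x1]=m[y0:y1,x0:x1]
    s,ce,l=max(blobs(k),key=lambda b:b[0][4])
    px=np.argwhere(l)[:,::-1].astype(float); w=cast(c,px,18)[:,:2]
    mu=w.mean(0); d=np.linalg.svd(w-mu,full_matrices=False)[2][0]
    t=(w-mu)@d
    if t.max()>-t.min(): d=-d; t=-t   # bowl is heavier side: mean nearer bowl end
    d=-d if False else d
    # bowl end = side nearer the mean
    n=np.array([-d[1],d[0]]); u=(w-mu)@n
    lo,hi=t.min(),t.max()
    bd=d if hi<-lo else -d
    mid=mu+d*(lo+hi)/2+n*np.median(u)
    return mid,bd,hi-lo,s[4]
E
python3 - <<'E'
from h import *
c=dict(np.load("pics/top2.npz")); mid,d,L,A=scoop(c,(220,165,320,205))
print(mid,d,L,A, "rack",(mid-O)@X,(mid-O)@Y,np.degrees(np.arctan2(d[1],d[0])))
c=dict(np.load("pics/side2.npz"))
for n,t in(("bowl",100),("handle",-100)): print(n,proj(c,np.r_[mid+t*d,10]))
from rig import bot
for yaw in(np.radians(-95.6),):
    pass
# joint-6 check over rotation
def Q(h,f): # tool yaw so that jaw axis perpendicular to heading h, f=0/1 half-turn
    return quat([-np.sin(h),np.cos(h)])[f]
for h in(-95.6,-50,0,40,84.4):
    for f in(0,1):
        j=bot.ik(np.array([490,-60,90.]),Q(np.radians(h),f)); print(h,f,None if j is None else j.round(2))
E
```

```text
[502.17508975 -32.81295918] [-0.05961904 -0.9982212 ] 201.7146611398905 560 rack -209.77778862660423 76.37028770430128 -93.41794608152192
bowl [[289.18893722 244.42576717]]
handle [[244.20151644 208.38378283]]
-95.6 0 [-0.2   0.38  1.83 -0.    0.93 -0.1 ]
-95.6 1 None
-50 0 [-0.2   0.38  1.83 -0.    0.93 -0.89]
-50 1 [-0.2   0.38  1.83 -0.    0.93  2.25]
0 0 [-0.2   0.38  1.83 -0.    0.93 -1.77]
0 1 [-0.2   0.38  1.83 -0.    0.93  1.37]
40 0 [-0.2   0.38  1.83 -0.    0.93 -2.46]
40 1 [-0.2   0.38  1.83 -0.    0.93  0.68]
84.4 0 None
84.4 1 [-0.2   0.38  1.83 -0.    0.93 -0.1 ]
```

```bash
python3 - <<'E'
from h import *
from rig import bot
c=dict(np.load("pics/top2.npz")); mid,d,L,A=scoop(c,(220,165,320,205))
h=np.arctan2(d[1],d[0])
Q=lambda h,f: quat([-np.sin(h),np.cos(h)])[f]
g=mid+10*d
bot.move_to(np.r_[g,120],Q(h,0))
bot.move_gripper(50)
bot.servo_line(np.r_[g,22],speed=90,until_force=10)
bot.move_gripper(5,40); s=bot.read_state();print(s["grip_width"],s["ee_pos"],s["ft_force"])
bot.servo_line(np.r_[g,110],speed=100)
print(bot.read_state()["grip_width"])
p=np.array([475,-70.])
bot.move_to(np.r_[p,110],Q(0,0))
bot.servo_line(np.r_[p,23],speed=70,until_force=6)
s=bot.read_state();print(s["grip_width"],s["ee_pos"],s["ft_force"])
bot.move_gripper(50); bot.dwell(.2)
bot.servo_line(np.r_[p,130],speed=120)
bot.move_to(np.array([400,110,200.]),Q(0,1)) 
bot.dwell(.2)
for n in("top","side"):
    c=bot.read_camera(n); cv2.imwrite(f"pics/{n}3.png",c["image"]); np.savez(f"pics/{n}3.npz",**c)
print(bot.read_state()["clock"])
E
```

```text
16.984963264992935 [501.91206406 -42.83982426  22.47886697] [-1.71074678  0.32228224  6.31330004]
16.96224600222171
16.902037080980236 [475.23693454 -70.03971814  23.38713926] [-0.11464533 -1.18476193 -1.07419824]
21.375
```

View pics/top3.png

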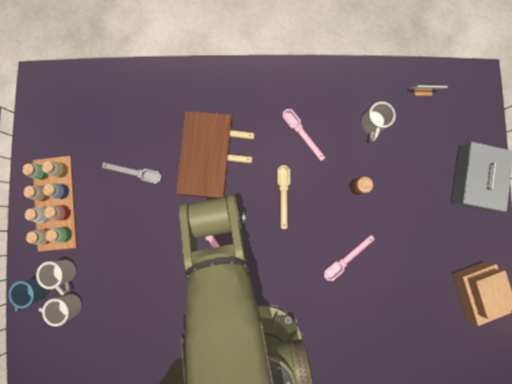

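View pics/side3.png

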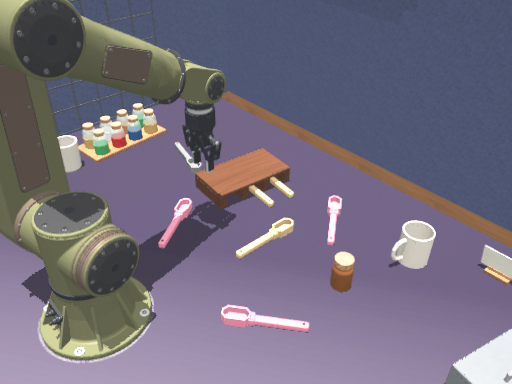

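The scoop now lies flat and right way up at (284,166–228) with its bowl towards +x. Next I'll grasp the handle, turn it, and lower it in front of the lane.

```bash
python3 - <<'E'
from h import *
from rig import bot
c=dict(np.load("pics/top3.npz")); mid,d,L,A=scoop(c,(265,155,305,240))
h=np.arctan2(d[1],d[0]); print(mid,d,L,A,np.degrees(h))
Q=lambda h,f: quat([-np.sin(h),np.cos(h)])[f]
g=mid-55*d
bot.move_to(np.r_[g,130],Q(h,1))
bot.servo_line(np.r_[g,22],speed=90,until_force=10)
bot.move_gripper(5,60); s=bot.read_state();print(s["grip_width"],s["ee_pos"],s["ft_force"])
bot.servo_line(np.r_[g,115],speed=90)
hr=np.arctan2(X[1],X[0])
bot.move_to(P(-265,80,115),Q(hr,1))
bot.servo_line(P(-265,80,23.5),speed=60,until_force=6)
s=bot.read_state();print(s["grip_width"],s["ee_pos"],s["ft_force"])
for n in("top","side"):
    c=bot.read_camera(n); cv2.imwrite(f"pics/{n}4.png",cv2.resize(c["image"][100:292,130:386],None,fx=3,fy=3)); np.savez(f"pics/{n}4.npz",**c)
print(bot.read_state()["clock"])
E
```

```text
[467.05196594 -69.20752995] [ 0.99995786 -0.00918068] 200.60069624343055 553 -0.52602172204538
16.702322107933483 [412.2903264  -68.76445592  22.49608145] [-2.5757686   0.14378564  7.42367115]
16.355797631217378 [493.3658397  -87.4672499   23.80188339] [ 0.60774267 -0.63109334 -0.87341413]
28.1917
```

View pics/top4.png

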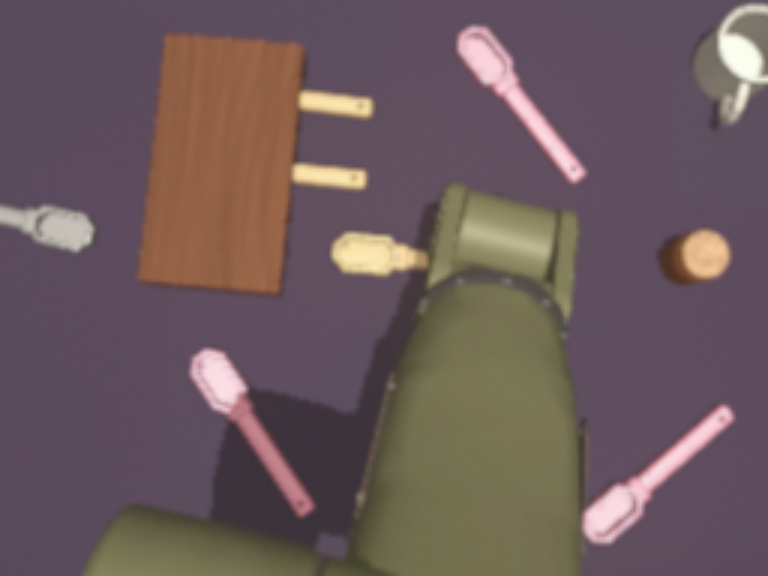

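View pics/side4.png

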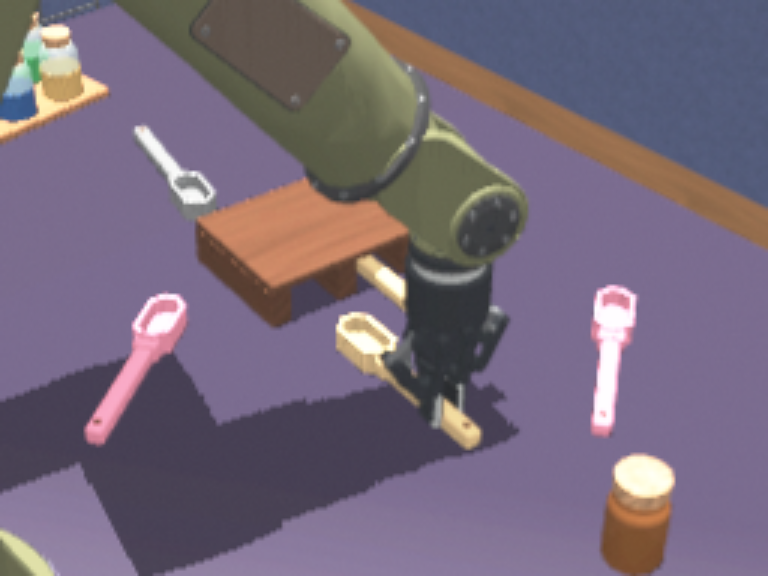

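```bash
python3 - <<'E'
from h import *
c=dict(np.load("pics/top4.npz")); m=woodmask(c)
k=np.zeros_like(m);k[170:200,235:275]=m[170:200,235:275]
s,ce,l=max(blobs(k),key=lambda b:b[0][4])
for z in(18,26):
    w=cast(c,np.argwhere(l)[:,::-1].astype(float),z)[:,:2]-O; rx,ry=w@X,w@Y
    print(z,rx.min(),rx.max(),ry.min(),ry.max())
for a in range(-160,-95,8):
    q=(rx>=a)&(rx<a+8)
    if q.sum()>4: print(a+4,ry[q].min().round(1),ry[q].max().round(1),ry[q].mean().round(1))
E
```

```text
18 -208.76692810047925 -109.08699469909054 56.49399878046649 99.63826272745064
26 -208.50590166953282 -109.51652363896869 57.39639980782904 100.24177207047697
-156 58.3 100.2 78.6
-148 59.1 97.7 79.3
-140 59.7 98.5 78.6
-132 57.4 99.1 78.8
-124 58.0 99.6 78.7
-116 65.2 90.7 78.5
```

The bowl is centred on the lane (y ≈ 79, tip at rack x ≈ -110) and straight, so I'll slide it in 168 mm.

```bash
python3 - <<'E'
from h import *
from rig import bot
print(bot.servo_line(P(-97,80,24),speed=55,until_force=12))
s=bot.read_state();print(s["grip_width"],s["ee_pos"],P(-97,80,24),s["ft_force"])
bot.move_gripper(45); bot.dwell(.2)
bot.servo_line(P(-97,80,140),speed=100)
bot.move_to(P(-330,80,220),s["tool_rot"])
bot.dwell(.3)
for n in("top","side"):
    c=bot.read_camera(n); cv2.imwrite(f"pics/{n}5.png",c["image"]); np.savez(f"pics/{n}5.npz",**c)
print(bot.read_state()["clock"])
E
python3 - <<'E'
from h import *
for n in("top","side"):
  for i in(0,5):
    c=dict(np.load(f"pics/{n}{i}.npz"))
    print(n,i)
    for s,ce,l in blobs(woodmask(c),60):
        if n=="top" and not(220<ce[0]<380 and 120<ce[1]<200) or n=="side" and not(225<ce[0]<360 and 170<ce[1]<265): continue
        w=cast(c,np.argwhere(l)[:,::-1].astype(float),18)[:,:2]-O; rx,ry=w@X,w@Y
        f=np.polyfit(rx,ry,1)[0]
        print(ce.round(1),rx.min().round(1),rx.max().round(1),ry.min().round(1),ry.max().round(1),"slope",f.round(3))
E
```

```text
False
16.391302888935076 [509.54168093  79.68688261  24.00991428] [509.53304  79.78218  24.     ] [ 0.22832324  0.3595326  -0.82395669]
34.6667
top 0
[241.2 134.2] -137.0 -57.7 -91.4 -68.4 slope -0.028
[239.1 158.3] -137.8 -59.0 -12.6 10.1 slope -0.015
[237.3 181.6] -141.1 -57.7 52.4 96.1 slope 0.027
[364.3 184.5] -532.1 -482.6 22.4 71.6 slope 0.008
top 5
[241.1 134.2] -137.0 -57.7 -91.4 -68.4 slope -0.032
[314.6 179.1] -373.5 -314.2 -49.1 126.7 slope 3.309
[239.1 158.3] -137.8 -59.0 -12.6 10.1 slope -0.015
[342.7 170.8] -497.2 -370.1 -35.8 51.7 slope -0.201
[363.  196.2] -532.1 -477.4 -4.5 175.0 slope 3.302
[237.5 183.2] -145.1 -57.4 68.3 90.4 slope -0.013
side 0
[279.9 186.5] -154.4 -34.1 -87.6 -54.9 slope -0.116
[259.4 195.1] -154.7 -33.9 -7.5 22.3 slope -0.083
[241.9 204.8] -157.1 -34.0 50.2 107.9 slope -0.064
[343.7 259.6] -470.2 -414.7 -27.1 30.3 slope -0.297
side 5
[276.2 183.4] -120.3 -34.1 -86.0 -56.3 slope -0.193
[259.2 195.4] -154.7 -33.9 -6.3 22.5 slope -0.074
[237.7 204.8] -160.8 -33.8 73.5 101.1 slope -0.07
```

View pics/top5.png

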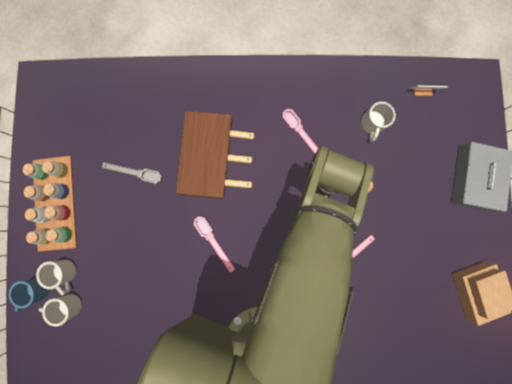

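View pics/side5.png

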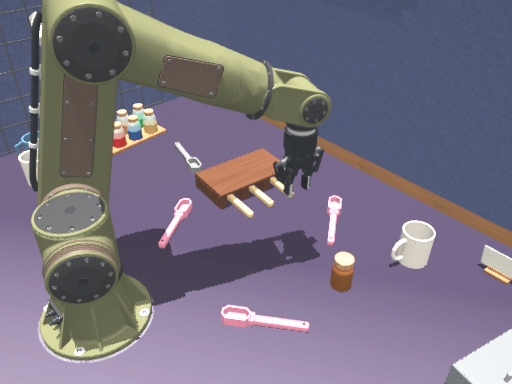

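```bash
python3 - <<'E'
from h import *
a,b=[np.load(f"pics/side{i}.npz")["image"].astype(int) for i in(0,5)]
for n,(x0,y0,x1,y1) in dict(jar=(325,248,362,296),mug=(388,218,438,272)).items():
    g=[cv2.Canny(i[y0:y1,x0:x1].astype(np.uint8),60,150)>0 for i in(a,b)]
    print(n,np.abs(a-b)[y0:y1,x0:x1].mean(), cv2.phaseCorrelate(*[x.astype(np.float32) for x in g]))
from rig import bot
bot.finish_job()
E
```

```text
jar 7.817942942942943 ((-0.07769853712200003, -0.030733648993695795), 0.949595641096433)
mug 10.175432098765432 ((0.04486641540415093, -0.0070999360986974125), 1.0295512349517257)
the job is handed in; nothing more can be done
```

The misplaced scoop is now in the empty lane, bowl first and right way up, and I've handed the job in. The hand-in gives no verdict, so the results below are from my own camera checks.

**What I did**
- I pulled the scoop out by its bowl, laid it flat about 45 mm clear of the rack and let go.
- It came out with its bowl facing away from the rack, and the last joint could not turn it 180° in one grasp. I picked it up, turned it about 90°, laid it down again and let go.
- I then took it by the handle, turned it the rest of the way and slid it into the lane on the robot's side. I let go and moved the arm away.

**Last checks**
- **Scoop:** the handle end is at rack x ≈ -143 mm, which puts the bowl tip at about +57 mm (about +60 for the others). The handle runs at y ≈ 79 mm, within about 1° of the lane. I judged that it lies flat by eye only.
- **Other two scoops:** the top view reads the same as at the start to within 0.1 mm. In the side view the gripper partly hid one of them, so that reading was not usable.
- **Mug and jar:** the side view shows a shift of less than 0.1 pixel. In the last top view the arm hid most of the jar.
- **Time:** about 35 s of the 72 s was used when I took the last pictures.

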